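# Zero the contour gauge and lock it

## Robot

A 6-joint arm with a two-finger parallel gripper is mounted at the origin on a cart in front of the work surface, level with it; the furniture and walls round the work are solid. World frame = base frame: x ahead of the robot, y to its left, z up, the work surface at z = 0. Lengths are in m, angles in rad, forces in N, time in s.
With the tool pointing down it reaches from about 0.425 to 0.95 m from the base axis. Payload 14.7 kg.
Tool frame: the origin (TCP) lies midway between the tips of the shut fingers; the grasp point (between the pads) lies ctrl.hold_point_z behind it (ctrl.hold_point_z is the distance from the TCP to the grasp point, in m); z points along the fingers, y is the direction in which the jaws open and shut (so a half turn about z gives the same grasp; the last joint's range is limited). The gripper opens to 85 mm and grips with 20 to 120 N. Pads are 22 mm wide; open, the fingers measure 114 mm over their backs; the gripper's body (76 mm by 85 mm) begins 54 mm behind the grasp point. The pads swing forward as they close: fully open they stand 13 mm farther back than shut.
Start: joints at [-1.35, 0.48, 1.596, -0, 1.065, -0.047], TCP at [0.172, -0.627, 0.231] pointing down, gripper open.
Joint ranges: [-2.75, 2.75], [-0.82, 2.05], [0.23, 2.67], [-1.56, 4.7], [0.09, 2.69], [-2.92, 2.92]. Speed limits (rad/s): [1.89, 1.89, 2.39, 3.01, 3.01, 3.01].

## Interface

Orientations are given as a unit quaternion [w, x, y, z].
In Python, from plant import readout, viewer, hand_in, ctrl gives the robot as it stands. The module is installed in compiled form; this text tells all that it offers.
- The arm moves only by the shell command python3 -m handwheel 'ROWS'. ROWS is JSON, a list that holds one entry, the list of rows, each a list of 5 numbers: the shift along the tool's x, y, z in cm, then the turn about the tool's z in units of 6 degrees (1.0 is 6 degrees), then the finger opening in cm, from 0 to 8.54. A call has 1 to 10 rows; each row shifts and turns the commanded pose from where the row before left it, along the tool's axes as they then stand; what a row does not reach is not made up. A row lasts 1/12 s, in which the tool goes at most 41.7 mm and 7.16 degrees, less where a joint would pass 70% of its speed; a pose out of reach is approached as far as the arm can. A call is refused whole if a number of a shift passes 4.17 or a number of a turn 1, either way. A call with a gripper value outside its range is refused whole. The fingers move at their own pace and stop on an object; the grip force is fixed at half the most. Time passes only in rows, so rows that do not move let the fingers close. It gives the time, the measured TCP pose, the force and the opening at its end, in the units of the state.
- readout.get_state(): the state, without advancing time (a new reading comes with each control period).
- viewer.capture(name): name is "side" or "top" or "wrist"; returns (picture, depth): 384x512x3 uint8, red, green, blue; 384x512 float32, m along the optical axis (not along the pixel's ray), 0 where there is no reading.
- viewer.camera_model(name): a dict with "K" (3x3 intrinsics, pixels), "k1" (the pictures are not rectified: a ray, as slopes to the right and down, at radius r is drawn at 1 + k1 r^2 times it, then the intrinsics apply), "pose" (4x4, takes a point from camera to world coordinates). Camera axes: x right, y up, looking along -z (the intrinsics and any distortion apply to the point x, -y, -z); pixel columns grow to the right and rows downward; lengths in m; the calibration is good to about 2 mm. A picture is of the moment at which its call begins: read the wrist's pose just before it. camera_model takes no time and is no camera call; for the wrist camera it gives the pose at the moment of the call.
- hand_in(): hands the job in, once; it reports no verdict.
The state is a dict: "clock": time; "qpos": joint angles; "dq": joint speeds; "tau": joint torques, N m; "ee_pos": TCP position; "eef_rot": TCP orientation; "contact_force": force on the tool from outside, world axes, zero at the start; "ft_torque": the same for the moment, N m; "gripper_width": opening from 0.0 (shut) to 1.0 (fully open).
Only numpy, scipy, OpenCV 4.12 (cv2) and the standard library are available. Lean on these libraries where they do the work, as an engineer would, in place of code of your own. Each camera call takes 0.05 s, during which the arm holds its last target.

## Task

The contour gauge still holds the shape of the last bowl: with your fingers held together, press its pins down with the fingertips, all along the row, until every pin stands fully down and the row is level, and lift your fingers off. Then run the closed fingertips lightly along the tips of the pins, from the plain end to the lever end, to feel that none stands proud, and last fold the lock lever down flat. Press gently, keep the gauge standing where it is without gripping or lifting it, and leave the things round it alone.

Things in the scene. Friction and masses are not known exactly. Their poses are not given: they have to be found in the camera images.
- gauge: contour gauge upright in its beech stand, one loose piece of 1.2 kg. Origin: underside, below the middle of the row of pins; z up; y along the row, from the plain end (-y) to the lever end (+y). Base board 90 mm across (x), y -96 to +142, 12 thick. Two aluminium bars, 18 mm thick together, y -88 to +134, tops at z 68, hold one row of 16 upright steel pins at x 0, y -60 to +60, spaced 8 mm
- lock (a joint): black lock lever, 13 mm wide, 43 long, rad: 0 folded flat (locked); 0.38 to 0.52 at the start (released, tip raised). Its pivot lies across the bars at gauge y 87, z 75 mm; the lever points to +y, away from the pins. Flat, its top is at z 78 and its tip at y 130 mm. Stiff hinge (0.05 N m), stays where it is left; a finger pressing near its tip, down and away from the pins, folds it
- pin_01 (a joint): height of pin 1 of 16, counted from the plain end (gauge y -60 mm), above its pressed-down place, m: 0 down, 0.028 at most. Pins are flat, 7.2 mm along the row, 5.8 thick, tips half-round. Fully down, a pin stands on its stop, tip at gauge z 88 mm (20 above the bars). Each slides against 0.8 N and stays. Bars, pins and lever sit on rubber: over 1.5 N they yield 1 mm per 2.5 N, 6 at most
- pin_02 (a joint): height of pin 2 of 16, counted from the plain end (gauge y -52 mm), above its pressed-down place, m: 0 down, 0.028 at most. Press in overlapping steps along the row: a pin caught only by the edge of a finger stays up to 4 mm proud, and a finger sliding along then runs against it
- pin_03 (a joint): height of pin 3 of 16, counted from the plain end (gauge y -44 mm), above its pressed-down place, m: 0 down, 0.028 at most
- pin_04 (a joint): height of pin 4 of 16, counted from the plain end (gauge y -36 mm), above its pressed-down place, m: 0 down, 0.028 at most
- pin_05 (a joint): height of pin 5 of 16, counted from the plain end (gauge y -28 mm), above its pressed-down place, m: 0 down, 0.028 at most
- pin_06 (a joint): height of pin 6 of 16, counted from the plain end (gauge y -20 mm), above its pressed-down place, m: 0 down, 0.028 at most
- pin_07 (a joint): height of pin 7 of 16, counted from the plain end (gauge y -12 mm), above its pressed-down place, m: 0 down, 0.028 at most
- pin_08 (a joint): height of pin 8 of 16, counted from the plain end (gauge y -4 mm), above its pressed-down place, m: 0 down, 0.028 at most
- pin_09 (a joint): height of pin 9 of 16, counted from the plain end (gauge y +4 mm), above its pressed-down place, m: 0 down, 0.028 at most
- pin_10 (a joint): height of pin 10 of 16, counted from the plain end (gauge y +12 mm), above its pressed-down place, m: 0 down, 0.028 at most
- pin_11 (a joint): height of pin 11 of 16, counted from the plain end (gauge y +20 mm), above its pressed-down place, m: 0 down, 0.028 at most
- pin_12 (a joint): height of pin 12 of 16, counted from the plain end (gauge y +28 mm), above its pressed-down place, m: 0 down, 0.028 at most
- pin_13 (a joint): height of pin 13 of 16, counted from the plain end (gauge y +36 mm), above its pressed-down place, m: 0 down, 0.028 at most
- pin_14 (a joint): height of pin 14 of 16, counted from the plain end (gauge y +44 mm), above its pressed-down place, m: 0 down, 0.028 at most
- pin_15 (a joint): height of pin 15 of 16, counted from the plain end (gauge y +52 mm), above its pressed-down place, m: 0 down, 0.028 at most
- pin_16 (a joint): height of pin 16 of 16, counted from the plain end (gauge y +60 mm), above its pressed-down place, m: 0 down, 0.028 at most
- bowl: red-clay bisque bowl, 110 mm across, 53 mm high, behind the gauge; origin under its centre. Leave alone
- cup: sand-coloured bisque beaker, 64 mm across, 79 mm high, beside the plain end; origin under its centre. Leave alone
- tile: L-shaped glaze test tile standing on its foot, 30x34 mm, 61 mm high, in front of the gauge; origin under its centre. Leave alone
- needle: needle tool lying in front of the gauge, 151 mm long (its y), 10 mm high; origin under its middle. Leave alone
- rib: wooden rib lying behind the gauge, 38x94 mm (y the long way), 8 mm high; origin under its middle. Leave alone
- kidney: rubber kidney lying in front of the gauge, 48x104 mm (y the long way), 9 mm high; origin under its middle. Leave alone

How it is judged:
By the outcome, as a careful person would: the job done as asked, in the order asked, and still so for the second after the job is handed in, with the robot touching nothing.
It also fails if it takes over 61 s, if anything falls off the work surface, if the arm or the gripper's body presses on something with over 40 N, if the wrist force passes 120 N, or if a joint passes its speed limit or range.

## Working session

There is one attempt and no reset: what is moved stays moved. The work goes in short steps, Python scripts to look and compute and a shell command to move; the robot and the scene stay as the last step left them, time stands still between calls to the robot, and variables do not carry over. Pictures are saved under pics/ and viewed, and the job is handed in when it is done.

```bash
mkdir -p pics; cat > h.py <<'E'
import numpy as np, cv2
from plant import readout, viewer, ctrl
def cap(n,f):
    m=viewer.camera_model(n); a,d=viewer.capture(n)
    cv2.imwrite('pics/'+f+'.png',a[:,:,::-1]); np.savez('pics/'+f+'.npz',a=a,d=d,K=m['K'],k1=m['k1'],pose=m['pose'])
    return a,d,m
def ld(f):
    z=np.load('pics/'+f+'.npz'); return z['a'],z['d'],dict(K=z['K'],k1=float(z['k1']),pose=z['pose'])
def rays(m,uv):
    K=m['K'];uv=np.atleast_2d(np.array(uv,float)); 
    xd=(uv-[K[0,2],K[1,2]])/[K[0,0],K[1,1]]
    x=cv2.undistortPointsIter(xd.reshape(-1,1,2),np.eye(3),np.array([m['k1'],0,0,0.]),None,None,(3,50,1e-10)).reshape(-1,2)
    return x
def plane(m,uv,z):
    x=rays(m,uv);P=m['pose'];d=np.c_[x[:,0],-x[:,1],-np.ones(len(x))]@P[:3,:3].T
    o=P[:3,3]; return o+d*((z-o[2])/d[:,2])[:,None]
def pts(m,uv,dep):
    x=rays(m,uv);P=m['pose'];d=np.c_[x[:,0],-x[:,1],-np.ones(len(x))]*np.array(dep)[:,None]
    return d@P[:3,:3].T+P[:3,3]
def proj(m,p):
    P=m['pose'];q=(np.atleast_2d(p)-P[:3,3])@P[:3,:3];x=np.c_[q[:,0]/-q[:,2],-q[:,1]/-q[:,2]]
    x=x*(1+m['k1']*(x**2).sum(1))[:,None];K=m['K'];return x*[K[0,0],K[1,1]]+[K[0,2],K[1,2]]
E
python3 - <<'E'
from h import *
for n in ['side','top','wrist']:
    a,d,m=cap(n,n+'0'); print(n,m['K'].tolist(),m['k1'],np.round(m['pose'],3).tolist())
print(readout.get_state(),ctrl.hold_point_z)
E
```

```text
side [[377.43892053284907, 0.0, 262.02057722677586], [0.0, 377.43892053284907, 196.55439628089525], [0.0, 0.0, 1.0]] -0.07028716985943495 [[-0.848, 0.293, -0.442, 0.175], [-0.53, -0.441, 0.724, 0.693], [0.017, 0.848, 0.529, 0.527], [0.0, 0.0, 0.0, 1.0]]
top [[460.8775511888077, 0.0, 255.61739033822198], [0.0, 460.8775511888077, 194.77113872498674], [0.0, 0.0, 1.0]] -0.16398244969412074 [[-0.009, 0.999, -0.053, 0.498], [-1.0, -0.01, -0.007, 0.089], [-0.008, 0.053, 0.999, 0.952], [0.0, 0.0, 0.0, 1.0]]
wrist [[291.74385214299366, 0.0, 261.7680432583103], [0.0, 291.74385214299366, 191.72892364778656], [0.0, 0.0, 1.0]] -0.05934672303219714 [[0.265, 0.919, 0.292, 0.246], [-0.964, 0.253, 0.079, -0.606], [-0.001, -0.303, 0.953, 0.374], [0.0, 0.0, 0.0, 1.0]]
{'clock': 0.15, 'qpos': array([-1.34961100e+00,  4.80664393e-01,  1.59668982e+00, -2.51071499e-06,
        1.06505693e+00, -4.66014607e-02]), 'dq': array([-0.00061791, -0.00257077, -0.0029152 , -0.00044273,  0.00050829,
       -0.0024461 ]), 'tau': array([ 1.07643478e-03, -9.51147509e+01, -4.30458784e+01, -2.63225647e-04,
        8.07565550e-03,  1.12734302e-06]), 'ee_pos': array([ 0.17194776, -0.62656441,  0.23084964]), 'eef_rot': array([-4.07587683e-04,  9.91049499e-01,  1.33494281e-01, -3.67719167e-05]), 'contact_force': array([ 0.230861  , -0.22255336, -0.87229711]), 'ft_torque': array([-0.01163952, -0.02273946,  0.00555277]), 'gripper_width': 1.0022867004218803} 0.0187
```

View pics/side0.png

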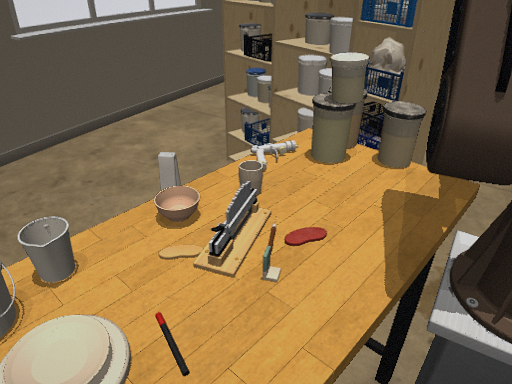

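View pics/top0.png

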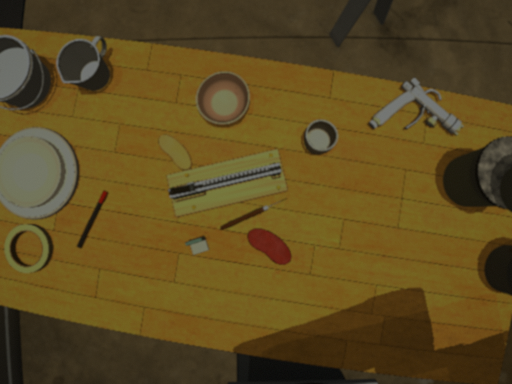

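The top view shows the gauge at about (228,182), its lever (black) to the left at (183,190), the cup at (320,137), the bowl at (223,98), the tile at (197,245), and the needle and kidney below. I'll enlarge it to measure.

```bash
python3 - <<'E'
from h import *
a,d,m=ld('top0')
c=a[135:260,150:350,::-1]; c=cv2.convertScaleAbs(cv2.resize(c,None,fx=4,fy=4,interpolation=cv2.INTER_CUBIC),alpha=1.6); cv2.imwrite('pics/topz.png',c)
a2,_,_=ld('side0')
c=a2[170:290,180:300,::-1]; cv2.imwrite('pics/sidez.png',cv2.resize(c,None,fx=5,fy=5,interpolation=cv2.INTER_CUBIC)[:600])
# board mask: brightness
hsv=cv2.cvtColor(a,cv2.COLOR_RGB2HSV)
for u,v in [(200,210),(240,165),(275,185),(300,170),(150,200),(220,240),(240,200)]: print((u,v),hsv[v,u],d[v,u])
vs,us=np.mgrid[0:384,0:512]; P=pts(m,np.c_[us.ravel(),vs.ravel()],d.ravel())
Z=P[:,2].reshape(384,512); print(np.round(Z[140:225:5,230],3)); print(np.round(Z[180:188,150:300:6],3))
E
```

```text
(200, 210) [ 23 148 112] 0.9405911
(240, 165) [ 29 130 118] 0.9431525
(275, 185) [ 28 133 117] 0.94203043
(300, 170) [ 20 198 120] 0.95738244
(150, 200) [ 22 196 120] 0.95487225
(220, 240) [ 19 197 119] 0.9463932
(240, 200) [ 24 143 114] 0.944083
[-0.001  0.002  0.    -0.003  0.012  0.012  0.014  0.101  0.065  0.011
  0.012  0.014  0.017  0.    -0.002 -0.003 -0.001]
[[ 0.    -0.001  0.     0.013  0.011  0.014  0.012  0.014  0.952  0.068
   0.102  0.102  0.101  0.071  0.068  0.068  0.055  0.014  0.013  0.011
   0.011  0.016  0.014  0.003 -0.   ]
 [-0.     0.001  0.003  0.015  0.012  0.012  0.014  0.013  0.065  0.068
   0.103  0.104  0.084  0.067  0.067  0.061  0.015  0.012  0.016  0.014
   0.013  0.012  0.014  0.003  0.   ]
 [-0.     0.     0.001  0.013  0.011  0.011  0.012  0.082  0.069  0.099
   0.099  0.09   0.065  0.069  0.068  0.015  0.012  0.01   0.013  0.011
   0.012  0.013  0.015  0.     0.001]
 [-0.    -0.002  0.     0.011  0.013  0.016  0.036  0.078  0.065  0.099
   0.092  0.073  0.068  0.069  0.049  0.014  0.015  0.013  0.011  0.013
   0.011  0.013  0.012 -0.002  0.001]
 [-0.003  0.001  0.001  0.002  0.013  0.012  0.07   0.082  0.065  0.096
   0.079  0.066  0.066  0.059  0.012  0.012  0.013  0.013  0.011  0.013
   0.01   0.014  0.013 -0.002 -0.002]
 [ 0.001 -0.003 -0.001  0.001  0.014  0.035  0.083  0.078  0.066  0.086
   0.069  0.07   0.07   0.011  0.01   0.012  0.012  0.008  0.013  0.013
   0.011  0.012  0.012  0.003  0.003]
 [ 0.    -0.     0.     0.003  0.035  0.089  0.081  0.079  0.067  0.067
   0.068  0.065  0.047  0.011  0.015  0.013  0.012  0.015  0.009  0.016
   0.01   0.011  0.01   0.001  0.003]
 [-0.006  0.001 -0.001  0.001  0.092  0.089  0.081  0.081  0.067  0.07
   0.067  0.055  0.011  0.012  0.014  0.014  0.015  0.011  0.013  0.014
   0.012  0.008  0.013 -0.     0.004]]
```

View pics/topz.png

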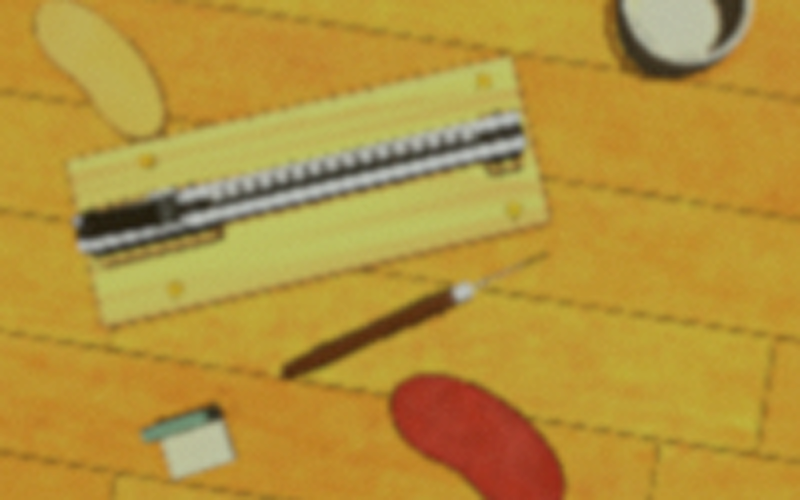

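View pics/sidez.png

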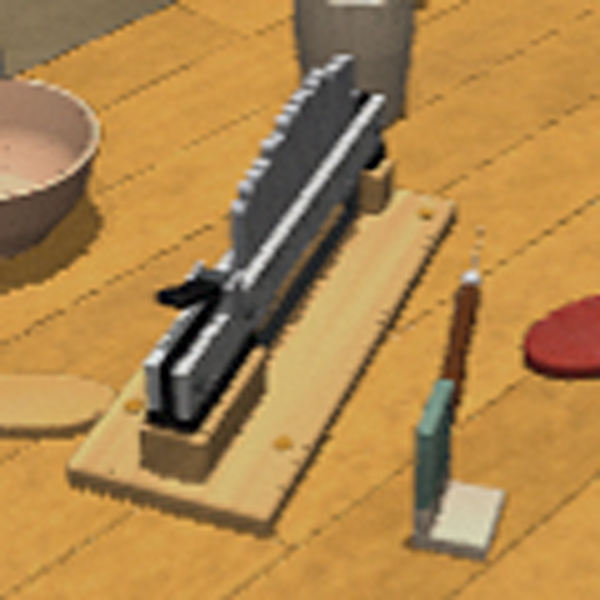

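The zoom shows the board's corners at about (70,160), (512,58), (548,222) and (106,326), with the pins arched. Next I'll measure the pose from the board and the bars.

```bash
python3 - <<'E'
from h import *
a,d,m=ld('top0')
hsv=cv2.cvtColor(a,cv2.COLOR_RGB2HSV); 
vs,us=np.mgrid[0:384,0:512]; P=pts(m,np.c_[us.ravel(),vs.ravel()],d.ravel()).reshape(384,512,3)
Z=P[...,2]
roi=np.zeros((384,512),np.uint8); roi[145:222,162:292]=1
Zm=cv2.medianBlur(Z.astype(np.float32),3)
sat=((hsv[...,1]<170)|(Zm>0.03))&(roi>0)
k=cv2.morphologyEx(sat.astype(np.uint8),cv2.MORPH_CLOSE,np.ones((5,5)))
k=cv2.morphologyEx(k,cv2.MORPH_OPEN,np.ones((15,15)))
cs,_=cv2.findContours(k,cv2.RETR_EXTERNAL,cv2.CHAIN_APPROX_NONE); c=max(cs,key=cv2.contourArea)
print(cv2.boundingRect(c))
w=plane(m,c.reshape(-1,2),0.012)[:,:2]
r=cv2.minAreaRect((w*1000).astype(np.float32)); print(r); B=cv2.boxPoints(r); print(B)
q=(Zm>0.055)&(Zm<0.3)&(roi>0)
H=P[q]; H=H[(H[:,2]<0.14)]
r2=cv2.minAreaRect((H[:,:2]*1000).astype(np.float32));print(r2)
T=H[(H[:,2]>0.075)]; 
print(cv2.fitLine(T[:,:2].astype(np.float32),cv2.DIST_HUBER,0,.001,.001).ravel())
Bq=H[(H[:,2]<0.073)&(H[:,2]>.063)]
print(len(Bq),cv2.fitLine(Bq[:,:2].astype(np.float32),cv2.DIST_HUBER,0,.001,.001).ravel(), Bq[:,2].mean())
# gauge frame
(s1,s2)=r[1]
d_=[(B[1]-B[0]),(B[2]-B[1])]; l=max(d_,key=np.linalg.norm); l=l/np.linalg.norm(l); l=l*np.sign(l[1])
ang=np.arctan2(-l[0],l[1]); yx=l; xx=np.array([l[1],-l[0]])
o=np.array(r[0])-23*yx
print('yaw',np.degrees(ang),'origin',o)
g=np.c_[(H[:,:2]*1000-o)@xx,(H[:,:2]*1000-o)@yx,H[:,2]*1000]
for y in range(-92,144,8):
    s=g[abs(g[:,1]-y)<4]; 
    if len(s): 
        t=s[s[:,2]>75] if (s[:,2]>75).any() else s[:0]
        print(y,len(s),np.round(np.percentile(s[:,0],[5,50,95]),1),'max z',round(np.percentile(s[:,2],92),1), np.round(t[:,0].mean(),1) if len(t) else '')
E
```

```text
(168, 151, 117, 63)
((573.7408447265625, 157.85693359375), (95.45849609375, 242.12954711914062), 10.680086135864258)
[[504.40207  267.9791  ]
 [549.2747    30.043901]
 [643.0796    47.73477 ]
 [598.207    285.66995 ]]
((576.45654296875, 155.91860961914062), (25.050745010375977, 220.47808837890625), 12.828590393066406)
[ 0.21386065 -0.97686416  0.5720042   0.16244937]
576 [ 0.24949615 -0.9683758   0.5732359   0.13765307] 0.06777853105859669
yaw 10.68008 origin [578.00331926 135.25535583]
-92 8 [-3.6  2.4  8.7] max z 69.2 
-84 43 [-5.4  2.7 12. ] max z 70.7 
-76 43 [-5.5  3.3 11.6] max z 70.5 
-68 37 [-5.8  0.9 11.6] max z 72.3 1.1
-60 40 [-5.9  0.4 11.2] max z 102.7 2.6
-52 42 [-6.1  0.1 10.8] max z 105.7 2.3
-44 44 [-6.6 -0.1 10.7] max z 106.4 1.8
-36 43 [-6.8 -0.4 10.4] max z 109.1 1.5
-28 43 [-7.2 -0.8  9.7] max z 112.2 1.1
-20 43 [-7.5 -1.2  8.9] max z 112.7 0.7
-12 42 [-7.4 -1.4  9.1] max z 111.3 0.4
-4 43 [-7.7 -1.7  4. ] max z 113.2 0.1
4 43 [-8.2 -2.   8.5] max z 112.9 0.0
12 43 [-8.5 -2.3  8.2] max z 111.5 -0.4
20 42 [-8.5 -2.6  8. ] max z 108.3 -0.7
28 40 [-9.  -3.1  3.3] max z 108.3 -0.9
36 43 [-9.3 -3.2  7.9] max z 104.0 -1.2
44 43 [-9.7 -3.5  7.3] max z 103.5 -1.4
52 40 [-9.9 -3.6  7.4] max z 102.1 -1.8
60 37 [-10.1  -4.    6.9] max z 98.5 -2.0
68 41 [-10.5  -1.7   6.8] max z 70.3 
76 47 [-10.9  -1.8   6.9] max z 73.7 -4.8
84 54 [-11.9  -2.2   7.2] max z 82.4 -2.2
92 45 [-11.6  -3.1   5.7] max z 83.7 -2.2
100 43 [-11.5  -4.8   3.6] max z 87.1 -2.7
108 44 [-11.3  -5.8   3.3] max z 91.8 -3.2
116 46 [-12.1  -5.8   2.7] max z 96.2 -3.3
124 24 [-13.   -8.4   2.4] max z 96.4 -2.7
132 13 [-11.3  -4.2   2.2] max z 69.6
```

```bash
python3 - <<'E'
from h import *
for n in ['top0','side0']:
    a,d,m=ld(n)
    vs,us=np.mgrid[0:384,0:512]; P=pts(m,np.c_[us.ravel(),vs.ravel()],d.ravel()); P=P[d.ravel()>0]
    G={}
    s=(P[:,2]>0.03)&(P[:,0]>-.1)&(P[:,0]<1)&(P[:,1]>-.75)&(P[:,1]<.6)
    Q=P[s]; i=((Q[:,:2]-[-.1,-.75])/.05).astype(int); M=np.zeros((22,28))
    np.maximum.at(M,(i[:,0],i[:,1]),Q[:,2])
    print(n,'rows x from -.1, cols y from -.75 (cm)'); print((M*100).astype(int))
E
```

```text
top0 rows x from -.1, cols y from -.75 (cm)
[[ 0  0  0  0  0  0  0  0  0  0  0  0  0  0  0  0  0  0  0  0  0  0  0  0
   0  0  0  0]
 [ 0  0  0  0  0  0  0  0  0  0  0  0  0  0  0  0  0  0  0  0  0  0  0  0
   0  0  0  0]
 [ 0  0  0  0  0  0  0  0  0  0  0  0  0  0  0  0  0  0  0  0  0  0  0  0
   0  0  0  0]
 [ 0  0  0  0  0  0  0  0  0  0  0  0  0  0  0  0  0  0  0  0  0  0  0  0
   0  0  0  0]
 [ 0  0  0  0  0  0  0  0  0  0  0  0  0  0  0  0  0  0  0  0  0  0  0  0
   0  0  0  0]
 [ 0  0  0  0  0  0  0  0  0  0  0  0  0  0  0  0  0  0  0  0  0  0  0  0
   0  0  0  0]
 [ 0  0  0  0  0  0  0  0  0  0  0  0  0  0 26 26  0  0  0  0  0  0  0  0
   0  0  0  0]
 [ 0  0  0  0  0  0  0  0  0  0  0  0  0  0  0  0  0  0  0  0  0  0  0  0
   0  0  0  0]
 [ 0  0  0  0  0  0  9  0  0  0  0  0  0  0  0  0  0  0  0  0  0  0  0  0
   0  0  0  0]
 [ 0  0  0  0  0  0  9 12  0  0  0  0  0  0  0  0  0  0  0  0  0  0  0  0
   0  0  0  0]
 [ 0  0  0  0  0  0  9 11  0  0  0  0  0  0  0  0  0  0  0  6  0  0  0  0
   0  0  0  0]
 [ 0  0  0  0  0  0  0  0  0  0  0  0  0  0  0  0  0  0  0  6  0  0  0  0
   
[... 2206 characters left out ...]
0  0 18 18 18 18 18  0  0  0  7  7  6  0  0  0  0  0  0  0  0
   4  4  3  0]
 [ 0  0  0  0  0  0  0  0  3  3  0  0  0  7  8  0  0  5  5  0  0  0  0  0
   0  4  4  0]
 [ 0  0  0  0  0  0  0  0  3  3  0  0  0  0  0  0  0  5  5  5  0  0  0  0
   0  5  6  0]
 [ 0  0  0  0  0  0  0  0  0  0  3  0  0  0  0  0  0  5  5  5  0  0 10 10
  10 11  9  0]
 [ 0  0  0  0  0  0  0  0  0  0  0  0  0  0  0  0  0  0  0  0  0  0 10 10
  10  8  0  0]
 [ 0  0  0  0  0  0  0  0  0  0  0  0  0  0  0  0  0  0  0  0  0  0  0 10
  10  0  0  0]
 [ 0  0  0  0  0  0  0  0  0  0  0  0  0  0  0  0  0  0  0  0  0  0  0  0
   0  0  0  0]
 [ 0  0  0  0  0  0  0  0  0  0  0  0  0  0  0  0  0  0  0  0  0  0  0  0
   0  0  0  0]]
```

View pics/wrist0.png

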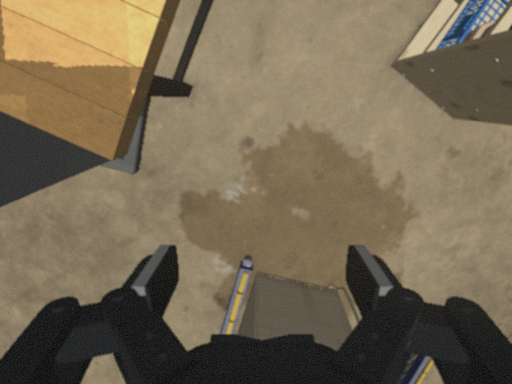

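Tall canisters stand at x 0.3–0.6, y −0.5 to −0.3, up to 0.31 m high, so I'll raise the tool first and travel above them with the fingers closing.

```bash
python3 -m handwheel '[[[0,0,-3.6,0,0],[0,0,-3.6,0,0],[0,0,-3.6,0,0],[0,0,-3.6,0,0],[0,0,-3.6,0,0],[0,0,0,0,0]]]'
```

```text
clock: 0.65
ee_pos: [0.1725, -0.6288, 0.4189]
eef_rot: [0.005, 0.991, 0.133, 0.0]
contact_force: [-0.0, -0.8, 1.4]
gripper_width: 0.14
```

```bash
python3 -m handwheel '[[[2.6,-2.55,0,0,0],[2.6,-2.55,0,0,0],[2.6,-2.55,0,0,0],[2.6,-2.55,0,0,0],[2.6,-2.55,0,0,0],[2.6,-2.55,0,0,0],[2.6,-2.55,0,0,0],[2.6,-2.55,0,0,0],[2.6,-2.55,0,0,0],[2.6,-2.55,0,0,0]]]'
```

```text
clock: 1.48
ee_pos: [0.3556, -0.3104, 0.4112]
eef_rot: [0.0, 0.991, 0.133, 0.0]
contact_force: [1.5, -0.4, 0.3]
gripper_width: -0.002
```

```bash
python3 -m handwheel '[[[2.6,-2.55,0,0,0],[2.6,-2.55,0,0,0],[2.6,-2.55,0,0,0],[2.6,-2.55,0,0,0],[2.6,-2.55,0,0,0],[2.6,-2.55,0,0,0],[2.6,-2.55,0,0,0],[2.6,-2.55,0,0,0],[2.6,-2.55,0,0,0],[2.6,-2.55,0,0,0]]]' && python3 -m handwheel '[[[0,0,0,-1,0],[0,0,0,-1,0],[0,0,0,-1,0],[0,0,0,-1,0],[0,0,0,-1,0],[0,0,0,-1,0],[0,0,0,-1,0],[0,0,0,-1,0],[0,0,0,-1,0],[0,0,0,-1,0]]]' && python3 -m handwheel '[[[0,0,0,-1,0],[0,0,0,-1,0],[0,0,0,-1,0],[0,0,0,-1,0],[0,0,0,-0.55,0],[0,0,0,0,0]]]'; python3 -c "
from h import *
print(readout.get_state()); cap('wrist','w1')"
```

```text
clock: 2.32
ee_pos: [0.539, 0.0045, 0.4112]
eef_rot: [0.0, 0.991, 0.134, -0.0]
contact_force: [0.2, -0.6, 0.6]
gripper_width: -0.002
clock: 3.15
ee_pos: [0.5384, 0.0026, 0.4111]
eef_rot: [-0.0, 0.79, 0.613, -0.0]
contact_force: [0.1, 1.1, -0.5]
gripper_width: -0.002
clock: 3.65
ee_pos: [0.5384, 0.0026, 0.4111]
eef_rot: [-0.0, 0.624, 0.782, -0.0]
contact_force: [0.2, -0.0, 0.3]
gripper_width: 0.002
{'clock': 3.65, 'qpos': array([-5.14874295e-02,  1.82727844e-01,  1.59161822e+00,  6.52547840e-06,
        1.36765614e+00, -2.75212611e-01]), 'dq': array([ 0.00041151,  0.00152808, -0.00054149, -0.00089414, -0.00108044,
        0.12828677]), 'tau': array([ 3.42773303e-03, -7.00124073e+01, -4.95495987e+01, -7.77392925e-04,
        3.69668254e-03, -2.59138115e+00]), 'ee_pos': array([0.53839432, 0.00259752, 0.41107976]), 'eef_rot': array([-1.68281926e-04,  6.23753860e-01,  7.81620803e-01, -1.16727036e-04]), 'contact_force': array([ 0.19430696, -0.00467907,  0.32104405]), 'ft_torque': array([-0.05483592,  0.00757938,  0.00375114]), 'gripper_width': 0.0018560873812622876}
```

View pics/w1.png

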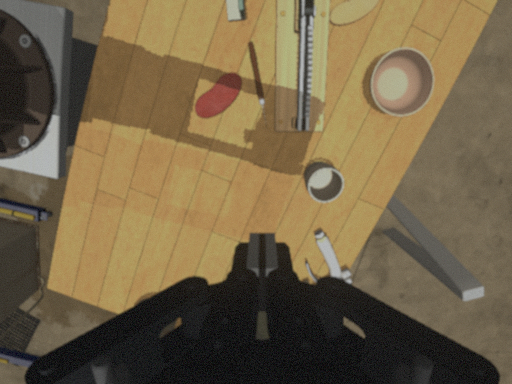

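The wrist view shows the gauge at columns 275–325, top edge cut off, with the pins at (307,80) and the cup at (325,182). I'll move over the row.

```bash
python3 -m handwheel '[[[2.1,3.4,0,0,0],[2.1,3.4,0,0,0],[2,0,2,0,0],[2,0,2,0,0],[0,0,0,0,0],[0,0,0,0,0]]]'; python3 -c "
from h import *
print(readout.get_state()['ee_pos']); a,d,m=cap('wrist','w2'); print(m['pose'])
cv2.imwrite('pics/w2z.png',cv2.resize(a[0:220,150:400,::-1],None,fx=3,fy=2.7,interpolation=cv2.INTER_CUBIC))"
```

```text
clock: 4.2
ee_pos: [0.5862, 0.0982, 0.3702]
eef_rot: [-0.001, 0.625, 0.781, -0.001]
contact_force: [0.8, -0.3, -0.3]
gripper_width: -0.001
[0.58620949 0.09817515 0.37020605]
[[ 0.97568844 -0.2096352  -0.06391517  0.56911445]
 [ 0.21914691  0.92976531  0.29582276  0.17382593]
 [-0.00258875 -0.30263766  0.95310217  0.51319858]
 [ 0.          0.          0.          1.        ]]
```

View pics/w2z.png

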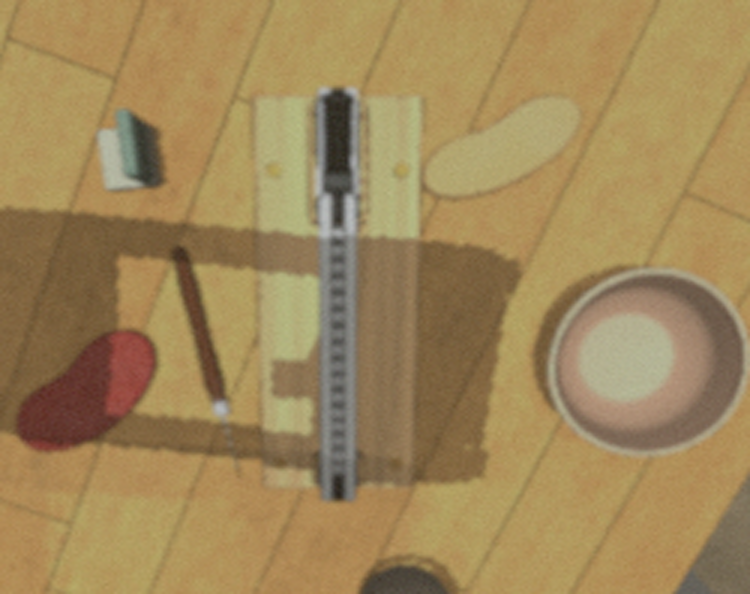

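```bash
cat > meas.py <<'E'
from h import *
import sys
def meas(f,yaw=None,verbose=True):
    a,d,m=ld(f)
    vs,us=np.mgrid[0:384,0:512]; P=pts(m,np.c_[us.ravel(),vs.ravel()],d.ravel())
    P=P[(d.ravel()>0)]
    c0=np.array([.578,.135])
    near=np.linalg.norm(P[:,:2]-c0,axis=1)<.2
    P=P[near]; 
    def fr(yaw,o): 
        ex=np.array([np.cos(yaw),np.sin(yaw)]); ey=np.array([-ex[1],ex[0]])
        return np.c_[(P[:,:2]-o)@ex,(P[:,:2]-o)@ey,P[:,2]]*1000
    g=fr(np.radians(12.65),c0)
    s=(abs(g[:,0])<30)&(g[:,2]>60)&(g[:,2]<150)&(g[:,1]>-110)&(g[:,1]<150)
    B=P[s]
    r=cv2.minAreaRect((B[:,:2]*1000).astype(np.float32))
    return P,B,r,g
if __name__=='__main__':
    P,B,r,g=meas(sys.argv[1]); print(r)
    b=g[(abs(g[:,0])<30)&(g[:,2]>60)&(g[:,2]<74)]
    y=[];l=[];h=[]
    for yy in range(-84,72,4):
        s=b[abs(b[:,1]-yy)<2]
        if len(s)>2: y.append(yy);l.append(s[:,0].min());h.append(s[:,0].max())
    for q in (l,h): print(np.polyfit(y,q,1), 'slope deg',np.degrees(np.polyfit(y,q,1)[0]))
    print('bars y',np.percentile(b[:,1],[0,1,99,100]))
    t=g[(abs(g[:,0])<20)&(g[:,2]>80)&(g[:,2]<150)]
    p=t[abs(t[:,1])<75]; print('pins y',np.percentile(p[:,1],[0,1,99,100]),'x fit',np.polyfit(p[:,1],p[:,0],1))
    L=t[t[:,1]>75]; print('lever',np.percentile(L,[2,50,98],axis=0))
    for yy in range(-68,148,8):
        s=g[(abs(g[:,1]-yy)<4)&(abs(g[:,0])<12)]; 
        if len(s): print(yy,np.round(np.percentile(s[:,2],[50,85,95]),1),end=' ')
E
python3 meas.py w2; python3 - <<'E'
from h import *
a,d,m=ld('w2')
Z=[(253,97),(423,97),(265,487),(411,487)]
uv=[(x/3+150-.3,y/2.7-.3) for x,y in Z]; W=plane(m,uv,.012)[:,:2]*1000; print(W)
c=W.mean(0); ax=(W[0]+W[1]-W[2]-W[3])/2; n=np.linalg.norm(ax); print(n,np.degrees(np.arctan2(-ax[0],ax[1])), c-ax/n*23)
# bars ends from picture at z=68
Z=[(337,90),(338,499)];uv=[(x/3+150-.3,y/2.7-.3) for x,y in Z]; W=plane(m,uv,.068)[:,:2]*1000
ax=W[0]-W[1];n=np.linalg.norm(ax);print(W,n,np.degrees(np.arctan2(-ax[0],ax[1])),W.mean(0)-ax/n*23)
E
```

```text
((572.8789672851562, 154.37933349609375), (20.150951385498047, 221.9144744873047), 12.787174224853516)
[ 2.11923879e-03 -9.90294297e+00] slope deg 0.1214234386404994
[4.62689253e-03 7.74747370e+00] slope deg 0.26510141404094767
bars y [-172.31633934 -164.83890714  130.07296123  130.97734731]
pins y [-65.55502853 -63.96914037  59.25383024  60.31287581] x fit [ 0.00310242 -1.34473268]
lever [[ -9.26984054  80.83397642  80.23136326]
 [ -0.97323718 101.96618043  86.36420876]
 [  7.32892178 121.56748999  96.77724871]]
-68 [ 67.6  68.9 100.8] -60 [ 68.2 102.3 104.2] -52 [ 86.8 408.3 421.4] -44 [417.9 422.6 424.9] -36 [408.8 419.1 435.7] -28 [423.6 455.7 459.2] -20 [452.7 463.7 466.2] -12 [ 68.5 110.3 112.2] -4 [ 68.6 112.9 113.9] 4 [ 68.4 111.6 112.5] 12 [ 69.1 110.8 111.7] 20 [ 69.  107.8 108.6] 28 [ 68.8 107.3 109.4] 36 [ 68.1 102.9 103.9] 44 [ 68.6 102.8 103.8] 52 [ 68.7 102.2 103.3] 60 [68.2 96.  97.8] 68 [67.6 68.7 69.4] 76 [68.  79.  79.9] 84 [80.6 81.4 81.9] 92 [81.2 83.1 84.5] 100 [84.3 86.4 87.6] 108 [88.3 90.6 92. ] 116 [92.5 95.7 96.6] 124 [69.5 96.  96.7] 132 [67.6 68.7 69.3] 140 [ 5.8 11.8 12.5] [[504.18665909 258.86670705]
 [590.72460006 278.26977275]
 [556.71068636  30.22369255]
 [641.25445014  49.27677029]]
234.5478765897027 12.690604425955986 [578.2718822  131.72111227]
[[548.72534271 261.02228491]
 [597.2620859   47.58719186]] 218.8843402070735 12.811609069491569 [578.09387402 131.87733615]
```

The wrist view shows the whole gauge, row vertical at zoomed column 338 from (338,90) to (338,499). Image and depth agree: origin about (0.5777, 0.1320), yaw 12.75°.

```bash
cat > g.py <<'E'
from h import *
s=readout.get_state(); y=np.radians(12.75); o=np.array([.5777,.1320]); e=s['ee_pos']
ex=np.array([np.cos(y),np.sin(y)]);ey=np.array([-ex[1],ex[0]])
q=s['eef_rot']
print('t',round(s['clock'],2),'g x,y,z mm',np.round([(e[:2]-o)@ex*1e3,(e[:2]-o)@ey*1e3,e[2]*1e3],2),'head',round(np.degrees(2*np.arctan2(q[2],q[1]))-90,2),'q',np.round(q,4),'F',np.round(s['contact_force'],2))
E
python3 -m handwheel '[[[-0.8,-0.1,3.5,0,0],[-0.8,0,3.5,0,0],[-0.8,0,3.5,0,0],[-0.2,0,3.5,0,0],[0,0,3.5,0,0],[0,0,3.5,0,0],[0,0,3.0,0,0],[0,0,0,0,0],[0,0,0,0,0]]]'; python3 g.py
```

```text
clock: 5.0
ee_pos: [0.5917, 0.071, 0.1315]
eef_rot: [-0.0, 0.626, 0.78, -0.001]
contact_force: [0.4, -0.1, 1.0]
gripper_width: 0.004
t 5.0 g x,y,z mm [  0.21 -62.54 131.48] head 12.55 q [-5.000e-04  6.256e-01  7.802e-01 -5.000e-04] F [ 0.44 -0.07  1.02]
```

```bash
python3 -c "
from h import *
a,d,m=cap('side','s1')
cv2.imwrite('pics/s1z.png',cv2.resize(a[130:290,170:310,::-1],None,fx=4,fy=3.7,interpolation=cv2.INTER_CUBIC))"
```

```text
(no output)
```

View pics/s1z.png

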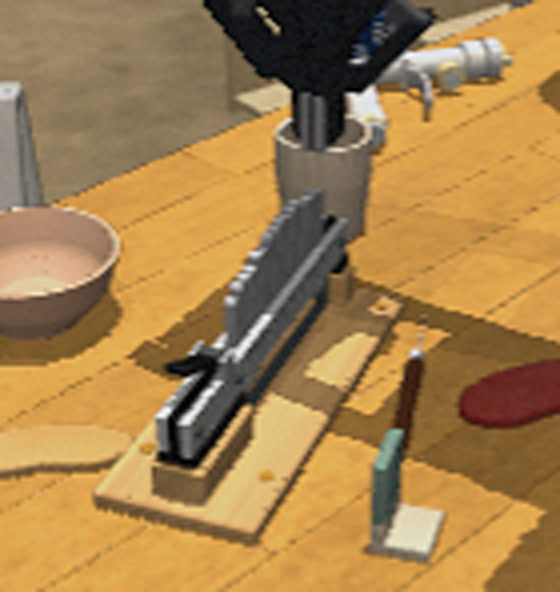

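The closed fingertips, at zoomed (313,125), hang over the plain end of the row. Now the first press, slowly.

```bash
python3 -m handwheel '[[[0,0,2.0,0,0],[0,0,0.8,0,0],[0,0,0.8,0,0],[0,0,0.3,0,0],[0,0,0.2,0,0],[0,0,0.2,0,0],[0,0,0,0,0]]]'; python3 g.py
```

```text
clock: 5.63
ee_pos: [0.5919, 0.0719, 0.0886]
eef_rot: [0.0, 0.625, 0.781, 0.0]
contact_force: [1.6, 0.2, 0.6]
gripper_width: 0.005
t 5.63 g x,y,z mm [  0.59 -61.74  88.6 ] head 12.64 q [2.000e-04 6.250e-01 7.807e-01 2.000e-04] F [1.63 0.22 0.65]
```

```bash
python3 -m handwheel '[[[0,0,0.1,0,0],[0,0,0,0,0],[0,0,0,0,0]]]'; python3 g.py;  python3 -m handwheel '[[[0,0,0.1,0,0],[0,0,0,0,0],[0,0,0,0,0]]]'; python3 g.py
```

```text
clock: 5.88
ee_pos: [0.5919, 0.072, 0.0875]
eef_rot: [0.0, 0.625, 0.781, 0.0]
contact_force: [1.0, 0.5, 2.6]
gripper_width: -0.001
t 5.88 g x,y,z mm [  0.57 -61.68  87.55] head 12.64 q [2.000e-04 6.249e-01 7.807e-01 2.000e-04] F [1.02 0.46 2.58]
clock: 6.13
ee_pos: [0.5919, 0.0719, 0.0865]
eef_rot: [0.0, 0.625, 0.781, 0.0]
contact_force: [0.6, -1.2, 4.5]
gripper_width: 0.003
t 6.13 g x,y,z mm [  0.57 -61.71  86.45] head 12.64 q [2.000e-04 6.250e-01 7.807e-01 2.000e-04] F [ 0.62 -1.24  4.46]
```

```bash
python3 -m handwheel '[[[0,0,-2.4,0,0],[0,0,-1.0,0,0],[0.8,0,0,0,0],[0,0,0.8,0,0],[0,0,0.8,0,0],[0,0,0.8,0,0],[0,0,0.8,0,0],[0,0,0.2,0,0],[0,0,0,0,0]]]' >/dev/null; python3 g.py;  python3 -m handwheel '[[[0,0,-2.4,0,0],[0,0,-1.0,0,0],[0.8,0,0,0,0],[0,0,0.8,0,0],[0,0,0.8,0,0],[0,0,0.8,0,0],[0,0,0.8,0,0],[0,0,0.2,0,0],[0,0,0,0,0]]]' >/dev/null; python3 g.py
```

```text
t 6.88 g x,y,z mm [ -0.2  -53.7   84.93] head 12.63 q [-6.000e-04  6.250e-01  7.806e-01 -6.000e-04] F [-2.68  0.44  8.77]
t 7.63 g x,y,z mm [ -0.17 -45.7   84.92] head 12.64 q [-6.000e-04  6.250e-01  7.806e-01 -6.000e-04] F [-1.3   0.24  8.19]
```

```bash
python3 -m handwheel '[[[0,0,-1.7,0,0],[0,0,-1.7,0,0],[0.8,0,0,0,0],[0,0,0.8,0,0],[0,0,0.8,0,0],[0,0,0.8,0,0],[0,0,0.7,0,0],[0,0,0.1,0,0],[0,0,0,0,0]]]' >/dev/null; python3 g.py;  python3 -m handwheel '[[[0,0,-1.7,0,0],[0,0,-1.7,0,0],[0.8,0,0,0,0],[0,0,0.8,0,0],[0,0,0.8,0,0],[0,0,0.8,0,0],[0,0,0.8,0,0],[0,0,0.2,0,0],[0,0,0,0,0]]]' >/dev/null; python3 g.py
```

```text
t 8.38 g x,y,z mm [ -0.28 -37.76  87.15] head 12.64 q [-7.000e-04  6.250e-01  7.806e-01 -7.000e-04] F [-1.67 -0.16  2.92]
t 9.13 g x,y,z mm [ -0.34 -29.75  86.95] head 12.64 q [-7.000e-04  6.250e-01  7.806e-01 -8.000e-04] F [-1.21  0.16  2.83]
```

```bash
python3 -m handwheel '[[[0,0,-1.7,0,0],[0,0,-1.7,0,0],[0.8,0,0,0,0],[0,0,0.8,0,0],[0,0,0.8,0,0],[0,0,0.8,0,0],[0,0,0.8,0,0],[0,0,0.25,0,0],[0,0,0,0,0]]]' >/dev/null; python3 g.py;  python3 -m handwheel '[[[0,0,-1.7,0,0],[0,0,-1.7,0,0],[0.8,0,0,0,0],[0,0,0.8,0,0],[0,0,0.8,0,0],[0,0,0.8,0,0],[0,0,0.8,0,0],[0,0,0.2,0,0],[0,0,0,0,0]]]' >/dev/null; python3 g.py; python3 -m handwheel '[[[0,0,-1.7,0,0],[0,0,-1.7,0,0],[0.8,0,0,0,0],[0,0,0.8,0,0],[0,0,0.8,0,0],[0,0,0.8,0,0],[0,0,0.8,0,0],[0,0,0.2,0,0],[0,0,0,0,0]]]' >/dev/null; python3 g.py; python3 -m handwheel '[[[0,0,-1.7,0,0],[0,0,-1.7,0,0],[0.8,0,0,0,0],[0,0,0.8,0,0],[0,0,0.8,0,0],[0,0,0.8,0,0],[0,0,0.8,0,0],[0,0,0.2,0,0],[0,0,0,0,0]]]' >/dev/null; python3 g.py
```

```text
t 9.88 g x,y,z mm [ -0.28 -21.78  86.44] head 12.64 q [-7.000e-04  6.250e-01  7.806e-01 -7.000e-04] F [-2.49 -0.83  4.89]
t 10.63 g x,y,z mm [ -0.2  -13.76  86.52] head 12.63 q [-7.000e-04  6.250e-01  7.806e-01 -7.000e-04] F [-2.29  0.09  4.09]
t 11.38 g x,y,z mm [-0.2  -5.79 86.51] head 12.63 q [-7.000e-04  6.250e-01  7.806e-01 -7.000e-04] F [-1.12  0.06  4.71]
t 12.13 g x,y,z mm [-0.19  2.22 86.52] head 12.64 q [-7.000e-04  6.250e-01  7.806e-01 -7.000e-04] F [-0.85 -0.06  4.  ]
```

Steady at 4–5 N. Carrying on to the lever end of the row.

```bash
python3 -m handwheel '[[[0,0,-1.7,0,0],[0,0,-1.7,0,0],[0.8,0,0,0,0],[0,0,0.8,0,0],[0,0,0.8,0,0],[0,0,0.8,0,0],[0,0,0.8,0,0],[0,0,0.2,0,0],[0,0,0,0,0]]]' >/dev/null; python3 g.py;  python3 -m handwheel '[[[0,0,-1.7,0,0],[0,0,-1.7,0,0],[0.8,0,0,0,0],[0,0,0.8,0,0],[0,0,0.8,0,0],[0,0,0.8,0,0],[0,0,0.8,0,0],[0,0,0.2,0,0],[0,0,0,0,0]]]' >/dev/null; python3 g.py; python3 -m handwheel '[[[0,0,-1.7,0,0],[0,0,-1.7,0,0],[0.8,0,0,0,0],[0,0,0.8,0,0],[0,0,0.8,0,0],[0,0,0.8,0,0],[0,0,0.8,0,0],[0,0,0.2,0,0],[0,0,0,0,0]]]' >/dev/null; python3 g.py; python3 -m handwheel '[[[0,0,-1.7,0,0],[0,0,-1.7,0,0],[0.8,0,0,0,0],[0,0,0.8,0,0],[0,0,0.8,0,0],[0,0,0.8,0,0],[0,0,0.8,0,0],[0,0,0.2,0,0],[0,0,0,0,0]]]' >/dev/null; python3 g.py
```

```text
t 12.88 g x,y,z mm [-0.15 10.18 86.51] head 12.63 q [-6.000e-04  6.250e-01  7.806e-01 -7.000e-04] F [-0.76 -0.63  3.45]
t 13.63 g x,y,z mm [-0.15 18.2  86.51] head 12.63 q [-6.000e-04  6.250e-01  7.806e-01 -7.000e-04] F [-1.14 -0.65  4.15]
t 14.38 g x,y,z mm [-0.12 26.16 86.54] head 12.64 q [-6.000e-04  6.250e-01  7.806e-01 -7.000e-04] F [-1.28  0.36  4.36]
t 15.13 g x,y,z mm [-0.13 34.15 86.53] head 12.63 q [-6.000e-04  6.250e-01  7.806e-01 -8.000e-04] F [-0.63 -0.66  4.37]
```

```bash
python3 -m handwheel '[[[0,0,-1.7,0,0],[0,0,-1.7,0,0],[0.8,0,0,0,0],[0,0,0.8,0,0],[0,0,0.8,0,0],[0,0,0.8,0,0],[0,0,0.8,0,0],[0,0,0.2,0,0],[0,0,0,0,0]]]' >/dev/null; python3 g.py;  python3 -m handwheel '[[[0,0,-1.7,0,0],[0,0,-1.7,0,0],[0.8,0,0,0,0],[0,0,0.8,0,0],[0,0,0.8,0,0],[0,0,0.8,0,0],[0,0,0.8,0,0],[0,0,0.2,0,0],[0,0,0,0,0]]]' >/dev/null; python3 g.py; python3 -m handwheel '[[[0,0,-1.7,0,0],[0,0,-1.7,0,0],[0.8,0,0,0,0],[0,0,0.8,0,0],[0,0,0.8,0,0],[0,0,0.8,0,0],[0,0,0.8,0,0],[0,0,0.2,0,0],[0,0,0,0,0]]]' >/dev/null; python3 g.py
```

```text
t 15.88 g x,y,z mm [-0.1  42.15 86.54] head 12.63 q [-6.000e-04  6.250e-01  7.806e-01 -7.000e-04] F [-0.88 -0.14  5.12]
t 16.63 g x,y,z mm [-0.1  50.15 86.53] head 12.63 q [-6.000e-04  6.250e-01  7.806e-01 -8.000e-04] F [-2.06 -0.71  4.01]
t 17.38 g x,y,z mm [-8.000e-02  5.816e+01  8.653e+01] head 12.64 q [-6.000e-04  6.250e-01  7.806e-01 -8.000e-04] F [-0.8  -0.04  4.69]
```

```bash
python3 -m handwheel '[[[0,0,-1.7,0,0],[0.4,0,0,0,0],[0,0,0.8,0,0],[0,0,0.8,0,0],[0,0,0.1,0,0],[0,0,0,0,0]]]' >/dev/null; python3 g.py;  python3 -m handwheel '[[[0,0,-1.7,0,0],[0,0,-2,0,0],[-3,0,-1.5,0,0],[-3,0,-1.5,0,0],[-3,0,0,0,0],[-3,0,0,0,0],[-2,0,0,0,0],[0,0,0,0,0],[0,0,0,0,0]]]' >/dev/null; python3 g.py
python3 -c "
from h import *
a,d,m=cap('wrist','w3'); cap('side','s3')"
python3 - <<'E'
from h import *
a,_,_=ld('w3'); b,_,_=ld('s3')
cv2.imwrite('pics/w3z.png',cv2.resize(a[0:250,150:400,::-1],None,fx=3,fy=2.4,interpolation=cv2.INTER_CUBIC))
cv2.imwrite('pics/s3z.png',cv2.resize(b[170:280,190:290,::-1],None,fx=5.4,fy=5.4,interpolation=cv2.INTER_CUBIC))
E
sed 's/abs(g\[:,0\])<12/abs(g[:,0]+1)<4/' meas.py > meas2.py; python3 meas2.py w3
```

```text
t 17.88 g x,y,z mm [ 0.1  62.27 86.63] head 12.64 q [-4.000e-04  6.249e-01  7.807e-01 -5.000e-04] F [0.2  0.41 3.91]
t 18.63 g x,y,z mm [-1.1000e-01 -7.8650e+01  1.5437e+02] head 12.52 q [-3.000e-04  6.258e-01  7.800e-01 -3.000e-04] F [1.01 0.54 0.7 ]
((580.12255859375, 121.88822937011719), (19.182069778442383, 154.7779998779297), 12.374295234680176)
[ 8.13778214e-04 -9.90235683e+00] slope deg 0.046626057134720594
[3.21038658e-04 8.19099028e+00] slope deg 0.018394160145900576
bars y [-154.67170096  -89.93662012   62.60073841   64.17367214]
pins y [-65.42507587 -64.07488047  57.06362599  58.02374779] x fit [-0.00244695 -0.9676535 ]Traceback (most recent call last):
  File "meas2.py", line 29, in <module>
    L=t[t[:,1]>75]; print('lever',np.percentile(L,[2,50,98],axis=0))
                                  ~~~~~~~~~~~~~^^^^^^^^^^^^^^^^^^^^
    return _quantile_unchecked(
        a, q, axis, out, overwrite_input, method, keepdims, weights)
    return _ureduce(a,
                    func=_quantile_ureduce_func,
    ...<5 lines>...
                    overwrite_input=overwrite_input,
                    method=method)
    r = func(a, **kwargs)
    result = _quantile(arr,
                       quantiles=q,
    ...<2 lines>...
                       out=out,
                       weights=wgt)
    slices_having_nans = np.isnan(arr[-1, ...])
                                  ~~~^^^^^^^^^
IndexError: index -1 is out of bounds for axis 0 with size 0
```

View pics/w3z.png

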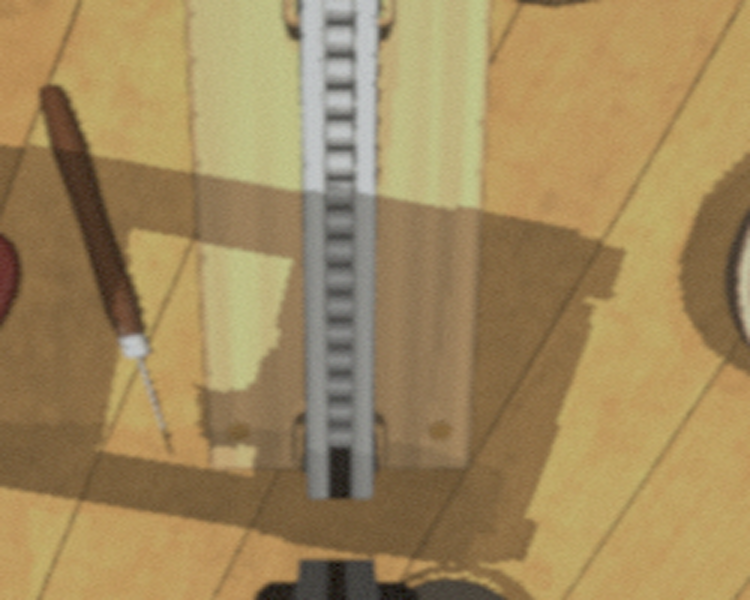

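View pics/s3z.png

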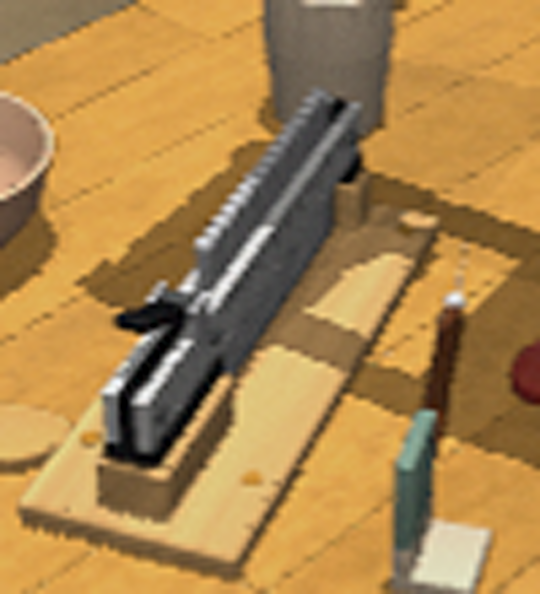

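The row looks level in both views, from side zoomed (200,245) to (320,95), and the gauge has not moved. A check of each pin's height from the depth:

```bash
python3 - <<'E'
from h import *
y=np.radians(12.75); o=np.array([.5777,.1320]);ex=np.array([np.cos(y),np.sin(y)]);ey=np.array([-ex[1],ex[0]])
for f in ['w3','s3']:
    a,d,m=ld(f); vs,us=np.mgrid[0:384,0:512]; P=pts(m,np.c_[us.ravel(),vs.ravel()],d.ravel())
    g=np.c_[(P[:,:2]-o)@ex,(P[:,:2]-o)@ey,P[:,2]]*1e3
    print(f,[(yy,round(float(np.percentile(s[:,2],90)),1)) for yy in range(-60,62,8) for s in [g[(abs(g[:,1]-yy)<3.5)&(abs(g[:,0])<5)&(g[:,2]<130)]] if len(s)>2])
E
```

```text
w3 [(-60, 88.5), (-52, 89.1), (-44, 88.4), (-36, 88.7), (-28, 88.6), (-20, 88.6), (-12, 88.6), (-4, 88.9), (4, 88.7), (12, 88.6), (20, 88.8), (28, 88.8), (36, 88.8), (44, 88.5), (52, 88.8), (60, 88.4)]
s3 [(-60, 88.3), (-52, 87.9), (-44, 85.6), (-36, 87.1), (-28, 88.2), (-20, 87.4), (-12, 86.8), (-4, 86.5), (4, 87.8), (12, 87.3), (20, 87.3), (28, 86.9), (36, 87.8), (44, 87.6), (52, 87.0), (60, 87.2)]
```

All pins are at about 88 mm. Now the feeling pass, starting at the plain end.

```bash
python3 -m handwheel '[[[0.6,0,2,0,0],[0.6,0,2,0,0],[0,0,1.6,0,0],[0,0,0.6,0,0],[0,0,0,0,0],[0,0,0,0,0]]]'>/dev/null; python3 g.py
```

```text
t 19.23 g x,y,z mm [  0.43 -65.12  92.99] head 12.69 q [-1.000e-04  6.246e-01  7.809e-01 -1.000e-04] F [0.2  0.42 1.36]
```

```bash
python3 -m handwheel '[[[0,0,0.3,0,0],[0,0,0.15,0,0],[0,0,0.1,0,0],[0,0,0,0,0],[0,0,0,0,0]]]'>/dev/null; python3 g.py;python3 -m handwheel '[[[0.4,0,0,0,0],[0.4,0,0,0,0],[0.4,0,0,0,0],[0,0,0,0,0]]]'>/dev/null; python3 g.py
```

```text
t 19.65 g x,y,z mm [  0.61 -65.8   87.68] head 12.63 q [2.000e-04 6.250e-01 7.806e-01 3.000e-04] F [ 1.03 -0.44  1.17]
t 19.98 g x,y,z mm [  0.4  -52.89  87.41] head 12.67 q [0.000e+00 6.248e-01 7.808e-01 1.000e-04] F [ 0.56 -0.01  2.66]
```

```bash
python3 -m handwheel '[[[0.4,0,0,0,0],[0.4,0,0,0,0],[0.4,0,0,0,0],[0.4,0,0,0,0],[0.4,0,0,0,0],[0.4,0,0,0,0],[0.4,0,0,0,0],[0.4,0,0,0,0]]]'>/dev/null; python3 g.py; python3 -m handwheel '[[[0.4,0,0,0,0],[0.4,0,0,0,0],[0.4,0,0,0,0],[0.4,0,0,0,0],[0.4,0,0,0,0],[0.4,0,0,0,0],[0.4,0,0,0,0],[0.4,0,0,0,0]]]'>/dev/null; python3 g.py
```

```text
t 20.65 g x,y,z mm [  0.43 -21.26  87.31] head 12.65 q [0.     0.6249 0.7807 0.    ] F [ 1.05 -1.79  3.24]
t 21.32 g x,y,z mm [ 0.45 10.7  87.31] head 12.64 q [-0.      0.625   0.7807 -0.    ] F [-0.25 -2.97  3.78]
```

```bash
python3 -m handwheel '[[[0.4,0,-0.02,0,0],[0.4,0,0,0,0],[0.4,0,0,0,0],[0.4,0,0,0,0],[0.4,0,0,0,0],[0.4,0,0,0,0],[0.4,0,0,0,0]]]'>/dev/null; python3 g.py; python3 -m handwheel '[[[0.4,0,0,0,0],[0.4,0,0,0,0],[0.4,0,0,0,0],[0.4,0,0,0,0],[0.4,0,0,0,0],[0.4,0,0,0,0],[0.4,0,0,0,0]]]'>/dev/null; python3 g.py
```

```text
t 21.9 g x,y,z mm [ 0.53 38.73 87.49] head 12.65 q [-0.      0.6249  0.7807  0.    ] F [-0.17 -2.06  2.75]
t 22.48 g x,y,z mm [ 0.54 66.71 87.48] head 12.64 q [-0.      0.6249  0.7807 -0.    ] F [ 0.05 -1.18  1.74]
```

No pin ran against the fingers, and the force stayed light and steady at 2–4 N. Now I'll lift and go over the lever tip.

```bash
python3 -m handwheel '[[[0,0,-1.5,0,0],[0,0,-1.5,0,0],[2.5,0,0,0,0],[2.6,0,0,0,0],[0,-0.05,0,0,0],[0,0,0,0,0]]]'>/dev/null; python3 g.py; python3 -c "
from h import *
a,d,m=cap('side','s4')
cv2.imwrite('pics/s4z.png',cv2.resize(a[150:280,180:290,::-1],None,fx=5,fy=4.6,interpolation=cv2.INTER_CUBIC))"
```

```text
t 22.98 g x,y,z mm [ -0.17 118.6  117.36] head 12.76 q [-1.000e-04  6.242e-01  7.813e-01 -1.000e-04] F [-0.59  0.11 -0.05]
```

View pics/s4z.png

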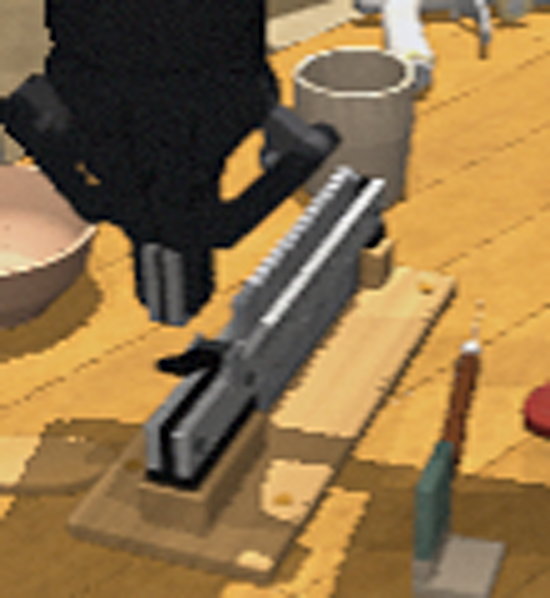

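The fingertips (165,310) hang over the lever tip (165,365), and the row is level. Pressing the lever down.

```bash
python3 -m handwheel '[[[0,0,1.0,0,0],[0,0,0.8,0,0],[0.05,0,0.4,0,0],[0.05,0,0.4,0,0],[0.05,0,0.4,0,0],[0.05,0,0.4,0,0],[0.05,0,0.3,0,0],[0,0,0.15,0,0],[0,0,0,0,0]]]'>/dev/null; python3 g.py
```

```text
t 23.78 g x,y,z mm [  0.14 119.79  78.72] head 12.64 q [-0.000e+00  6.249e-01  7.807e-01 -1.000e-04] F [0.68 1.21 1.77]
```

```bash
python3 -m handwheel '[[[0.05,0,0.1,0,0],[0,0,0.05,0,0],[0,0,0,0,0],[0,0,0,0,0]]]'>/dev/null; python3 g.py; python3 -m handwheel '[[[0,0,0.05,0,0],[0,0,0,0,0],[0,0,0,0,0]]]'>/dev/null; python3 g.py
```

```text
t 24.12 g x,y,z mm [  0.24 120.21  77.71] head 12.64 q [1.000e-04 6.250e-01 7.807e-01 1.000e-04] F [-0.48 -3.11  3.87]
t 24.37 g x,y,z mm [  0.29 120.23  77.15] head 12.64 q [1.000e-04 6.250e-01 7.807e-01 1.000e-04] F [ 0.24 -1.85  4.84]
```

```bash
python3 -m handwheel '[[[0,0,0.07,0,0],[0,0,0,0,0],[0,0,0,0,0]]]'>/dev/null; python3 g.py; python3 -m handwheel '[[[0,0,-0.8,0,0],[0,0,-2,0,0],[0,0,-2,0,0],[-3.0,0,-2.5,0,0],[-3.5,0,-2.5,0,0],[-3.5,0,-2,0,0],[-3.5,0,0,0,0],[-3.5,0,0,0,0],[0,0,0,0,0],[0,0,0,0,0]]]'>/dev/null; python3 g.py
python3 - <<'E'
from h import *
a,d,m=cap('wrist','w5'); b,d2,m2=cap('side','s5')
cv2.imwrite('pics/w5z.png',cv2.resize(a[0:220,150:400,::-1],None,fx=3,fy=2.7,interpolation=cv2.INTER_CUBIC))
cv2.imwrite('pics/s5z.png',cv2.resize(b[150:280,180:290,::-1],None,fx=5,fy=4.6,interpolation=cv2.INTER_CUBIC))
y=np.radians(12.75); o=np.array([.5777,.1320]);ex=np.array([np.cos(y),np.sin(y)]);ey=np.array([-ex[1],ex[0]])
for f in ['w5','s5']:
    a,d,m=ld(f); vs,us=np.mgrid[0:384,0:512]; P=pts(m,np.c_[us.ravel(),vs.ravel()],d.ravel())
    g=np.c_[(P[:,:2]-o)@ex,(P[:,:2]-o)@ey,P[:,2]]*1e3
    print(f,[(yy,round(float(np.percentile(s[:,2],80)),1)) for yy in list(range(-60,62,8))+list(range(80,140,5)) for s in [g[(abs(g[:,1]-yy)<3.)&(abs(g[:,0])<5)&(g[:,2]<130)]] if len(s)>2])
E
```

```text
t 24.62 g x,y,z mm [  0.29 120.24  76.47] head 12.65 q [1.000e-04 6.249e-01 7.807e-01 1.000e-04] F [-0.54 -2.87  6.2 ]
t 25.45 g x,y,z mm [ -0.25 -50.3  193.94] head 12.47 q [1.000e-04 6.261e-01 7.797e-01 1.000e-04] F [-0.3  -0.25 -0.46]
w5 [(-60, 88.4), (-52, 88.2), (-44, 88.2), (-36, 88.2), (-28, 88.2), (-20, 87.9), (-12, 88.3), (-4, 88.2), (4, 88.1), (12, 88.0), (20, 88.3), (28, 88.2), (36, 88.3), (44, 88.4), (52, 88.7), (60, 88.5), (80, 77.7), (85, 81.3), (90, 81.2), (95, 78.8), (100, 78.7), (105, 78.2)]
s5 [(-60, 85.5), (-52, 87.2), (-44, 86.2), (-36, 85.6), (-28, 87.3), (-20, 85.7), (-12, 85.8), (-4, 86.7), (4, 85.2), (12, 82.7), (20, 87.2), (28, 84.1), (36, 83.4), (44, 87.0), (52, 86.1), (60, 85.0), (85, 80.8), (90, 78.2), (95, 77.8), (100, 78.2), (105, 78.2), (110, 78.1), (115, 78.2), (120, 77.7), (125, 78.7), (130, 62.2), (135, 49.6)]
```

View pics/w5z.png

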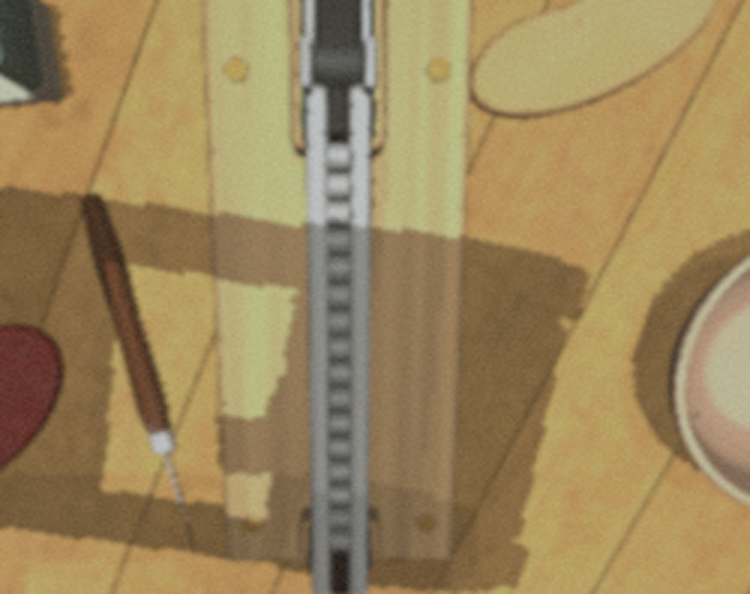

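View pics/s5z.png

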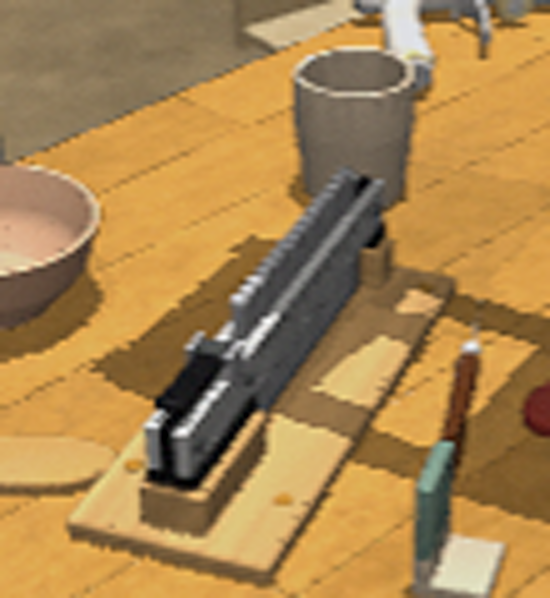

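The lever lies flat (zoomed (190,385), top at z about 78 along y 90–125), the pins are level at about 88 mm, and the gripper is clear. Handing in.

```bash
python3 -c "
from plant import hand_in; print(hand_in())"; python3 g.py
```

```text
the job is handed in; nothing more can be done
None
the job is handed in; nothing more can be done
```

The job is done and handed in at about 25.6 s of the 61 s. hand_in reports no verdict.

- **Pressing:** With the fingers closed I made 17 overlapping presses along the row, 8 mm apart with a last one 4 mm on. They measured mostly 3–5 N. The second and third went about 1.5 mm deeper than planned, at about 8.5 N, and I then corrected the depth.
- **Feeling pass:** I lifted off and ran the closed fingertips along the tips from the plain end to the lever end. The force stayed between 1 and 4 N, and no pin caught the fingers.
- **Lever:** I folded it flat with at most about 6 N, then moved the gripper clear.

**Last checks:**
- **Pins:** The wrist camera's depth put all 16 tips at 87.9–88.7 mm, against 88 mm for fully down. The side camera read 83–87 mm with more scatter. I took that as its oblique view catching the pins' flanks, since no pin can go below its stop.
- **Lever:** The side camera put its top at 78 mm along its length, which is flat. The wrist camera saw only its first part, which agreed.
- **Surroundings:** The gauge looked unmoved to the eye in the pictures, and so did the things round it that were in view. The cup, bowl, tile, needle, rib and kidney were not touched.

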